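# Power down the drive dock, then lift the full-size drive out and hold it level

### The arm

A 7-joint arm with a two-finger parallel gripper is mounted at the origin on the work surface. World frame = base frame: x ahead of the robot, y to its left, z up, the work surface at z = 0. Lengths are in m, angles in degrees, forces in N, time in s.
With the tool pointing down it reaches from about 0.35 to 0.9 m from the base axis. Payload 8.1 kg.
Tool frame: the origin (TCP) lies on the centre line of the jaws, within the pads' length; the fingertips stand 22 mm ahead of it and the grasp point (between the pads) lies 3 mm ahead of it (nose_length is the z of the fingertips in the tool frame, in m); z points along the fingers, y is the line along which they close (so a half turn about z gives the same grasp; the last joint's range is limited). The gripper opens to 85 mm and grips with 20 to 120 N. Pads are 22 mm wide; open, the fingers measure 114 mm over their backs; the gripper's body (76 mm by 85 mm) begins 54 mm behind the grasp point. The pads swing forward as they close: fully open they stand 13 mm farther back than shut.
Start: joints at [60.986, 24.895, 1.432, 90.138, -0.665, 64.973, -4.303], TCP at [0.246, -0.575, 0.253] pointing down, gripper open.
Joint ranges: [-149.89, 149.89], [-25.12, 119.58], [-72.63, 75.52], [4.76, 147.25], [-75.54, 255.54], [6.69, 114.76], [-157.13, 157.13]. Speed limits (degrees/s): [127.2, 127.2, 172.46, 172.46, 180, 180, 180].

### API

Orientations are given as [roll, pitch, yaw] about the fixed x, y, z axes, in that order (R = Rz(yaw) Ry(pitch) Rx(roll)).
In Python, from plant import * gives the robot as it stands.
- The arm moves only by the tool play_rows, never from a script. Its argument "targets" is a list of rows, each a list of 5 numbers: the opening, from -1 (shut) to 1 (fully open), so that 0 is half open, then the shift along the tool's x, y, z scaled (see below), then the turn about the tool's z scaled (see below). A call has 1 to 20 rows; each row shifts and turns the commanded pose from where the row before left it, along the tool's axes as they then stand; what a row does not reach is not made up. The controller multiplies each number of a shift by 0.04 m and each number of a turn by 0.12 rad. A row lasts 1/12 s, in which the tool goes at most 41.7 mm and 7.16 degrees, less where a joint would pass 70% of its speed; a pose out of reach is approached as far as the arm can. A call with a number of a shift or a turn outside -1 to 1 is refused whole. A call with a gripper value outside its range is refused whole. The fingers move at their own pace and stop on an object; "grip_force" is the grip in N (left out, the last holds). Time passes only in rows, so rows that do not move let the fingers close. It gives the time, the measured TCP pose, the force, the opening and the grip force at its end, in the units of the state.
- read_state(): the state, without advancing time (a new reading comes with each control period).
- snapshot(name): name is "scene" or "top" or "wrist"; returns a dict with "image" (400x640x3 uint8, red, green, blue), "z_map" (400x640 float32, m along the optical axis (not along the pixel's ray), 0 where there is no reading), "intrinsics" (3x3 intrinsics, pixels), "origin" and "attitude" of the camera in the world; the wrist camera has in their place "mount" (4x4, takes a point from camera to tool coordinates, whose origin is the TCP and whose axes are the flange's). Camera axes: x right, y down, z forward; pixel columns grow to the right and rows downward; lengths in m; the calibration is good to about 2 mm. A picture is of the moment at which its call begins: read the wrist's pose just before it.
- hand_in(): hands the job in; it is judged then, once.
Trained networks look in a picture, given as the dict that the camera call returned (one of the last four; its "shot" number tells which), for a name from the list of things; names that differ only in an ending like _2 or _b are one class to them, and where a whole thing is asked for, a point or a joint stands for the part that bears it (a point fixed in the world has none). Each returns a list of dicts, best first, with "score" (0 to 1); they miss things now and then, are a little off and sometimes report something else, mostly with a low value. They report only what shows in the picture. A call takes as long as a camera call. They do not tell look-alikes from the thing itself.
- cut_out(label, picture): "mask" (400x640 bool, what is visible of it) and "rect" ([left, top, right, bottom] in pixels, round what is visible of it).
- pinpoint(label, picture): "xy" ([column, row] in pixels: a listed point, or the origin of a listed thing).
The state is a dict: "clock": time; "qpos": joint angles; "qd": joint speeds; "effort": joint torques, N m; "position": TCP position; "tcp_rot": TCP orientation; "wrist_force": force on the tool from outside, world axes, zero at the start; "wrist_torque": the same for the moment, N m; "gripper_width": finger opening in m; "grasp_force": force on a finger pad.
Only numpy, scipy, OpenCV 4.12 (cv2) and the standard library are available. Lean on these libraries where they do the work, as an engineer would, in place of code of your own. Each camera call takes 0.05 s, during which the arm holds its last target. There are 200 camera calls.

### The job

Switch off the bench isolator by throwing its toggle over to the far side, and only then lift the full-size hard drive (the taller and longer of the two standing in the dock) straight up out of its bay. Finish while still holding it in the gripper, steady and level over the dock, its lower edge parallel to the table and at least 8 cm above the top of the dock; do not put it down or let go. Leave the smaller drive seated in its bay and do not disturb the other things on the bench.

Things in the scene. Friction and masses are not known exactly. Their poses are not given: they have to be found in the camera images.
- switch (a joint): angle of the isolator's toggle, rad: 0 = on, leaning 0.5 rad off vertical towards the isolator's own -x side (the robot's side); 1.0 = off, leaning 0.5 rad towards its +x side (away from the robot). Its heavy grip lets it fall to the nearer end stop once well past upright and keeps it there; about 1 N at the tip turns it. It starts on.
- isolator_pivot (a point): middle of the toggle's hinge, 58 mm above the table, on the isolator: a grey box fixed to the table, 130 (x) x 90 (y) x 50 mm high. Its axes are those of the isolator: z up, the toggle swings in the x-z plane about y. A steel cheek 6 mm thick stands at each side of the hinge up to 66 mm above the table
- switch_tip (a point): tip end of the toggle, 65 mm from the hinge; the toggle is a steel stem with an 18 mm thick round black grip from 30 mm to 65 mm along it (its rounded end reaches 74 mm)
- dock: black drive dock fixed to the table; origin at the centre of its underside, z up. 168 mm long (x), 140 mm wide (y). Two bays lie along x, their centres at y = -40 and +40 mm; the bay floor is 14 mm and the top of the bay walls 45 mm above the table. Each bay is 152 x 29 mm; the walls beside it are 10 mm thick
- drive_center (a point): centre of the full-size hard drive: a grey metal block 147 mm long (x), 26 mm thick (y), 102 mm high (z, up), standing on its long edge in one of the bays (either one), its centre 65 mm above the table, its top 116 mm. 0.4 to 0.65 kg, centre of mass at its centre
- sled_center (a point): centre of the smaller drive, in a grey plastic sled 120 mm long (x), 26 mm thick (y), 70 mm high (z), standing in the other bay; its top is 84 mm above the table. It stays where it is
- spare_drive: spare 3.5-inch drive lying flat on the table, 147 x 102 x 26 mm: not part of the job; origin at its underside, on the table
- screwdriver: black-handled screwdriver, 170 mm long, lying on the table: bystander; origin at its underside, on the table
- screw_cup: small steel cup, 60 mm across, 35 mm high: bystander; origin at its underside, on the table
- parts_bin: red open parts bin, 160 x 110 x 70 mm: bystander; origin at its underside, on the table
- heatsink: finned aluminium heatsink, 90 x 90 x 38 mm: bystander; origin at its underside, on the table
- tester: grey hand-held network tester, 65 x 110 x 28 mm: bystander; origin at its underside, on the table
There are look-alikes about, which are no part of the job. Of the things shaped like the part that bears switch, the grey one is meant.

How it is judged:
By the outcome, as a careful person would: the job done as asked, in the order asked, and still so for the second after the job is handed in, while the arm keeps its last pose, push and grip.
It also fails if it takes over 48 s, if anything falls off the work surface, if the arm or the gripper's body presses on something with over 40 N, if the wrist force passes 120 N, or if a joint passes its speed limit or range.

## Working session

There is one attempt and no reset: what is moved stays moved. The work goes in short steps, Python scripts to look and compute and a tool call to move; the robot and the scene stay as the last step left them, time stands still between calls to the robot, and variables do not carry over. Pictures are saved under pics/ and viewed, at most 10 in all, crops included, and the job is handed in when it is done.

Besides the shell and the picture viewer there is one more tool, called after "Call:" as name(argument=value, ...), one argument or row to a line, values as JSON. play_rows: Moves the arm, as the interface text tells. Shifts and turns lie within -1 to 1; 1 stands for 0.04 m of shift or 0.12 rad of turn. Its arguments: {"type":"object","properties":{"targets":{"type":"array","items":{"type":"array","items":{"type":"number"}}},"grip_force":{"type":"number"}},"required":["targets"]}

```bash
mkdir -p pics; cat > h.py <<'E'
from plant import *
import numpy as np, cv2
from scipy.spatial.transform import Rotation as R
def cam(p,st=None):
    if 'mount' in p:
        T=np.eye(4);T[:3,:3]=R.from_euler('xyz',st['tcp_rot'],degrees=True).as_matrix();T[:3,3]=st['position']
        return T@np.array(p['mount'])
    T=np.eye(4);A=np.array(p['attitude'],float)
    T[:3,:3]=A if A.shape==(3,3) else R.from_euler('xyz',A,degrees=True).as_matrix();T[:3,3]=p['origin'];return T
def cloud(p,st=None):
    T=cam(p,st);K=np.array(p['intrinsics']);z=p['z_map'];v,u=np.indices(z.shape)
    c=np.stack([(u-K[0,2])/K[0,0]*z,(v-K[1,2])/K[1,1]*z,z],-1)
    w=c@T[:3,:3].T+T[:3,3];w[z==0]=np.nan;return w
def save(p,n):cv2.imwrite('pics/'+n+'.png',p['image'][...,::-1])
E
cat > a.py <<'E'
from h import *
s=read_state();print(s)
for n in ('scene','top'):
    p=snapshot(n);save(p,n+'1');w=cloud(p);print(n,p['origin'],p['attitude'],p['intrinsics'])
    for l in ('switch','dock','drive_center','sled_center','spare_drive','parts_bin','heatsink','tester','screw_cup','screwdriver'):
        for d in cut_out(l,p)[:3]:
            m=d['mask'];print(l,round(d['score'],2),d['rect'],np.nanmedian(w[m],0).round(3),np.nanmax(w[m][:,2]).round(3))
    for l in ('isolator_pivot','switch_tip','drive_center','sled_center','dock'):
        for d in pinpoint(l,p)[:3]:
            x,y=map(int,d['xy']);print('  pt',l,round(d['score'],2),d['xy'],w[y,x].round(3))
E
python3 a.py
```

```text
{'clock': 0.0, 'qpos': array([60.98592524, 24.93724659,  1.43240004, 90.1907164 , -0.66602166,
       64.97295398, -4.30213614]), 'qd': array([ 0.04916684, -0.00020061, -0.05427467,  0.07582806,  0.01500767,
       -0.01494287, -0.02761543]), 'effort': array([-1.13855979e-04, -6.70474648e+01,  1.02520399e+00, -3.16221499e+01,
        1.56301819e-02,  1.25588989e-02, -3.53569112e-05]), 'position': array([ 0.24531941, -0.57431638,  0.25250673]), 'tcp_rot': array([-1.79907746e+02,  7.79781093e-03,  2.31302955e+01]), 'wrist_force': array([-0.78792128,  0.78603318, -0.19286119]), 'wrist_torque': array([0.00411325, 0.03503592, 0.00495165]), 'grasp_force': 0.0, 'gripper_width': 0.08512182501392368}
scene [ 1.23203628 -0.57315855  1.25183384] [-138.68030082   -0.91700117   50.24611947] [[512.04917677   0.         314.88404098]
 [  0.         512.04917677 200.68946055]
 [  0.           0.           1.        ]]
switch 0.45 [230.2, 256.2, 246.0, 283.8] [ 0.514 -0.231  0.095] 0.129
dock 0.71 [304.7, 188.8, 371.6, 242.5] [0.538 0.132 0.033] 0.053
drive_center 0.86 [327.8, 172.0, 369.8, 217.6] [0
[... 2159 characters left out ...]
 0.01 ] 0.041
screw_cup 0.71 [325.1, 226.6, 342.0, 245.1] [0.362 0.016 0.011] 0.041
screwdriver 0.69 [395.7, 186.3, 399.2, 197.0] [ 0.515 -0.219  0.099] 0.128
screwdriver 0.55 [328.1, 183.4, 335.0, 210.3] [0.513 0.006 0.023] 0.033
  pt isolator_pivot 0.88 [421.8, 287.9] [ 0.168 -0.297  0.063]
  pt isolator_pivot 0.86 [394.3, 191.0] [ 0.523 -0.217  0.053]
  pt switch_tip 0.52 [402.7, 191.3] [ 0.522 -0.248  0.052]
  pt switch_tip 0.39 [427.1, 299.5] [ 0.133 -0.299  0.123]
  pt drive_center 0.72 [282.1, 198.9] [0.496 0.197 0.119]
  pt drive_center 0.33 [379.5, 136.5] [ 0.75  -0.179  0.001]
  pt sled_center 0.62 [305.7, 196.3] [0.506 0.116 0.086]
  pt dock 0.56 [293.2, 197.7] [0.513 0.162 0.012]
```

```bash
python3 - <<'E'
import cv2,numpy as np
a=cv2.imread('pics/scene1.png');b=cv2.imread('pics/top1.png')
c1=cv2.resize(a[170:320,110:270],(400,375));c2=cv2.resize(a[160:310,270:430],(400,375))
t=cv2.resize(b[100:320,170:450],(280,220));
cv2.imwrite('pics/crop1.png',np.hstack([c1,c2]))
E
```

```text
(no output)
```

View pics/scene1.png

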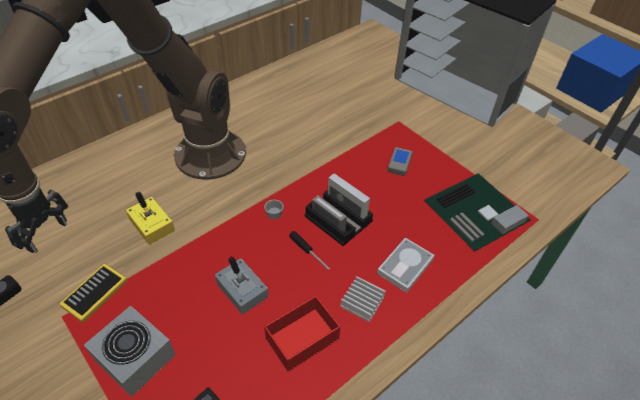

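View pics/crop1.png

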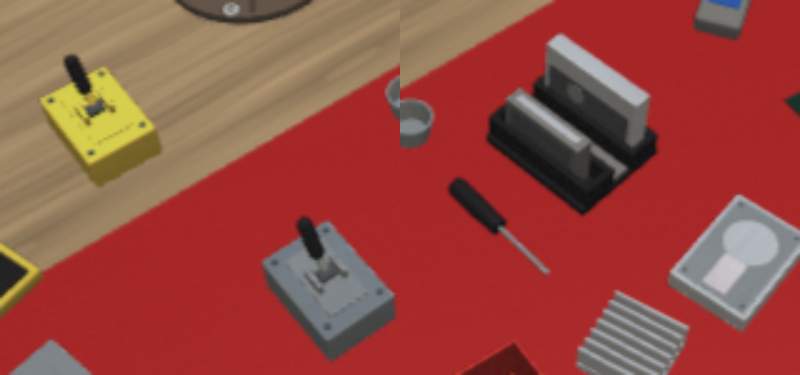

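View pics/top1.png

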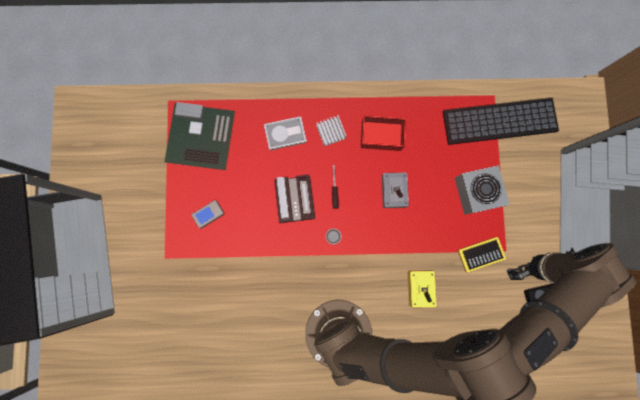

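```bash
cat > b.py <<'E'
from h import *
P={n:snapshot(n) for n in('scene','top')}
for n,p in P.items():
    w=cloud(p)
    def fit(nm,x0,x1,y0,y1,z0,z1):
        m=(w[...,0]>x0)&(w[...,0]<x1)&(w[...,1]>y0)&(w[...,1]<y1)&(w[...,2]>z0)&(w[...,2]<z1)
        q=w[m];(c,s,a)=cv2.minAreaRect((q[:,:2]*1000).astype(np.float32))
        print(n,nm,m.sum(),np.round(c,1),np.round(s,1),round(a,1),'med',np.median(q,0).round(3))
    fit('table',.55,.65,-.1,0,-.05,.05)
    fit('iso',.42,.63,-.31,-.14,.04,.062)
    fit('grip',.42,.63,-.31,-.14,.09,.14)
    fit('drive',.38,.62,.14,.25,.105,.14)
    fit('sled',.38,.62,.06,.16,.07,.1)
    fit('dock',.35,.66,.03,.27,.03,.14)
E
python3 b.py
```

```text
scene table 1053 [600. -50.] [99.9 99.7] 0.0 med [ 0.6   -0.049  0.002]
scene iso 1229 [ 527.3 -229.2] [ 92.4 135.4] 89.4 med [ 0.543 -0.236  0.052]
scene grip 103 [ 505.5 -229.6] [32.8 18.4] 0.9 med [ 0.507 -0.231  0.111]
scene drive 414 [499.  190.6] [147.   32.1] 5.3 med [0.502 0.188 0.116]
scene sled 368 [502.3 110.5] [124.3  30.2] 5.2 med [0.506 0.107 0.084]
scene dock 2288 [464.8 132.7] [275.1 145.2] 16.3 med [0.513 0.172 0.068]
top table 654 [600.  -50.2] [98.8 99.9] 89.6 med [ 0.6   -0.05   0.002]
top iso 751 [ 531.3 -222.4] [131.3  91.4] 0.1 med [ 0.533 -0.22   0.051]
top grip 39 [ 507.2 -221.3] [31.9 17.5] 12.4 med [ 0.505 -0.22   0.117]
top drive 300 [500.3 198.6] [145.2  26.4] 5.9 med [0.5   0.198 0.118]
top sled 233 [503.9 118.4] [118.5  26.3] 5.6 med [0.502 0.119 0.085]
top dock 1115 [468.7 131.3] [249.9 176.7] 6.6 med [0.499 0.173 0.075]
```

Two things could be the isolator: yellow at scene (150,215) and grey at (240,283). The grey one, at about (0.53, -0.226), is meant, and the enlarged crop confirms its colour and the toggle leaning to the robot's side. The full-size drive is the taller, longer block at scene (348,197). It stands in the +y bay and is turned about 5.5°.

Call:
play_rows(
  targets=[
    [-1,0,0,0,0.84],
    [-1,0,0,0,0.84],
    [-1,0,0,0,0.84],
    [-1,0,0,0,0.84],
    [-1,0.4,-0.85,0,0],
    [-1,0.4,-0.85,0,0],
    [-1,0.4,-0.85,0,0],
    [-1,0.4,-0.85,0,0],
    [-1,0.4,-0.85,0,0],
    [-1,0.4,-0.85,0,0],
    [-1,0.4,-0.85,0,0],
    [-1,0.4,-0.85,0,0],
    [-1,0.4,-0.85,0,0],
    [-1,0.4,-0.85,0,0],
    [-1,0,0,0,0],
    [-1,0,0,0,0],
    [-1,0,0,0,0],
  ],
)

```text
clock: 3.12
position: [0.4052, -0.2351, 0.2534]
tcp_rot: [180.0, -0.0, 0.0]
wrist_force: [-0.3, 0.3, 0.8]
gripper_width: -0.0001
grasp_force: 0.0
```

```bash
cat > c.py <<'E'
from h import *
import sys
s=read_state();p=snapshot('wrist');save(p,sys.argv[1]);w=cloud(p,s)
np.savez('last.npz',w=w)
print(s['clock'],s['position'],s['tcp_rot'],s['wrist_force'],np.round(p['mount'],3))
def fit(nm,x0,x1,y0,y1,z0,z1):
    m=(w[...,0]>x0)&(w[...,0]<x1)&(w[...,1]>y0)&(w[...,1]<y1)&(w[...,2]>z0)&(w[...,2]<z1)
    q=w[m]
    if len(q)<20:print(nm,'none');return
    (c,r,a)=cv2.minAreaRect((q[:,:2]*1000).astype(np.float32))
    print(nm,m.sum(),np.round(c,1),np.round(r,1),round(a,1),'med',np.median(q,0).round(3),q[:,2].max().round(3))
fit('iso',.42,.63,-.31,-.14,.043,.058)
fit('grip',.47,.63,-.26,-.18,.09,.14)
fit('drive',.38,.62,.14,.25,.108,.125)
fit('sled',.38,.62,.06,.16,.075,.095)
E
python3 c.py w1
```

```text
3.1167 [ 0.40523779 -0.23509402  0.25343114] [ 1.79967919e+02 -1.19368103e-03  4.80160697e-02] [-0.25692272  0.26245211  0.76764003] [[-0.    -0.947 -0.322  0.082]
 [ 1.    -0.     0.     0.001]
 [-0.    -0.322  0.947 -0.121]
 [ 0.     0.     0.     1.   ]]
iso 9730 [ 513.9 -228.9] [98.7 90.2] 0.1 med [ 0.515 -0.23   0.051] 0.057
grip 908 [ 505.6 -228.9] [17.3 32.1] 89.7 med [ 0.504 -0.229  0.119] 0.126
drive none
sled none
```

View pics/w1.png

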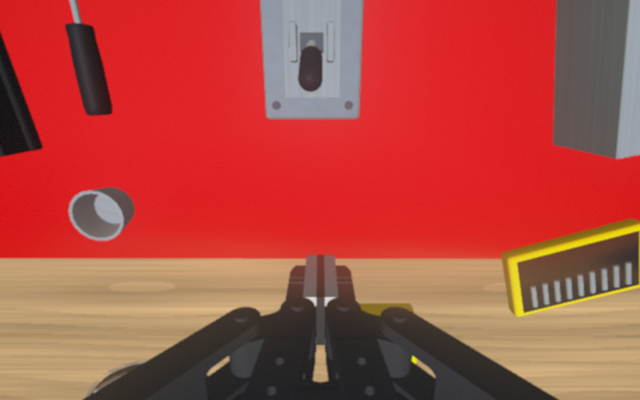

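The wrist view shows the grey isolator with its black grip leaning to the robot at pixel (311,70), which puts the grip at y = -0.229 and the hinge at x ≈ 0.53. I'll go down on the near side and push in +x.

Call:
play_rows(
  targets=[
    [-1,0.4,-0.15,0.5,0],
    [-1,0.4,0,0.6,0],
    [-1,0,0,0.8,0],
    [-1,0,0,0.8,0],
    [-1,0,0,0.5,0],
    [-1,0,0,0.2,0],
    [-1,0,0,0,0],
    [-1,0.3,0,0,0],
    [-1,0.3,0,0,0],
    [-1,0.25,0,0,0],
    [-1,0.25,0,0,0],
    [-1,0.25,0,0,0],
    [-1,0.25,0,0,0],
    [-1,0.25,0,0,0],
  ],
)

```text
clock: 4.33
position: [0.5125, -0.2287, 0.1176]
tcp_rot: [180.0, -0.0, 0.0]
wrist_force: [-1.1, 0.2, 0.6]
gripper_width: 0.0001
grasp_force: 0.5
```

Call:
play_rows(
  targets=[
    [-1,0.2,0,0,0],
    [-1,0,0,0,0],
    [-1,0,0,0,0],
    [-1,-0.4,0,0,0],
    [-1,-0.8,0,0,0],
    [-1,-0.8,0,-0.3,0],
    [-1,-0.8,0,-0.8,0],
    [-1,0,0,-0.8,0],
    [-1,0,0,-0.8,0],
    [-1,0,0,-0.8,0],
    [-1,0,0,0,0],
    [-1,0,0,0,0],
  ],
)

```text
clock: 5.33
position: [0.4103, -0.2292, 0.2564]
tcp_rot: [179.9, -0.2, -0.0]
wrist_force: [0.2, 0.4, -0.1]
gripper_width: 0.0002
grasp_force: 0.0
```

```bash
python3 c.py w2
```

```text
5.3333 [ 0.41027899 -0.22918628  0.25644999] [ 1.79897524e+02 -2.01595489e-01 -6.55584039e-03] [ 0.24484091  0.4014922  -0.08368315] [[-0.    -0.947 -0.322  0.082]
 [ 1.    -0.     0.     0.001]
 [-0.    -0.322  0.947 -0.121]
 [ 0.     0.     0.     1.   ]]
iso 10203 [ 517.4 -228.9] [ 90.4 106.2] 90.0 med [ 0.513 -0.229  0.051] 0.058
grip 779 [ 545.4 -228.9] [19.7 17.9] 1.1 med [ 0.547 -0.229  0.106] 0.122
drive none
sled none
```

View pics/w2.png

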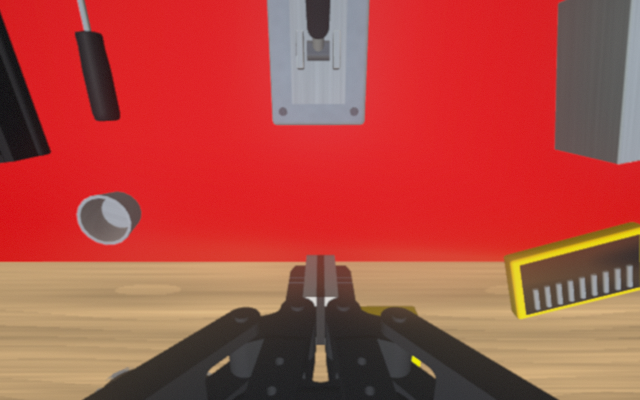

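The toggle now leans away at pixel (318,20), with its grip at x ≈ 0.545 on the far side, so the isolator is off. On to the drive.

Call:
play_rows(
  grip_force=90,
  targets=[
    [0.5,-0.1,-0.5,-0.1,0],
    [0.5,-0.1,-0.9,-0.1,0],
    [0.5,-0.1,-0.9,-0.1,0],
    [0.5,-0.1,-0.9,-0.1,0],
    [0.5,-0.1,-0.9,-0.1,0],
    [0.5,-0.1,-0.9,-0.1,0],
    [0.5,-0.1,-0.9,-0.1,0],
    [0.5,-0.1,-0.9,-0.1,0],
    [0.5,0,-0.9,-0.1,0],
    [0.5,0,-0.9,-0.1,0],
    [0.5,0,-0.9,-0.1,-0.4],
    [0.5,0,-0.9,-0.1,-0.4],
    [0.5,0,0,0,0],
    [0.5,0,0,0,0],
    [0.5,0,0,0,0],
  ],
)

```text
clock: 6.63
position: [0.3754, 0.1864, 0.3014]
tcp_rot: [179.9, 0.2, 5.5]
wrist_force: [-0.1, -0.9, 0.0]
gripper_width: 0.0639
grasp_force: 0.0
```

```bash
python3 c.py w3
```

```text
6.6333 [0.37538647 0.18638334 0.30136691] [1.79931070e+02 1.55805810e-01 5.52100187e+00] [-0.11543177 -0.85302312  0.04522721] [[-0.    -0.947 -0.322  0.082]
 [ 1.    -0.     0.     0.001]
 [-0.    -0.322  0.947 -0.121]
 [ 0.     0.     0.     1.   ]]
iso none
grip none
drive 3934 [478.2 191.1] [103.   26.8] 5.5 med [0.482 0.191 0.117] 0.12
sled 3421 [494.1 112.1] [102.7  26.8] 5.9 med [0.497 0.114 0.085] 0.089
```

View pics/w3.png

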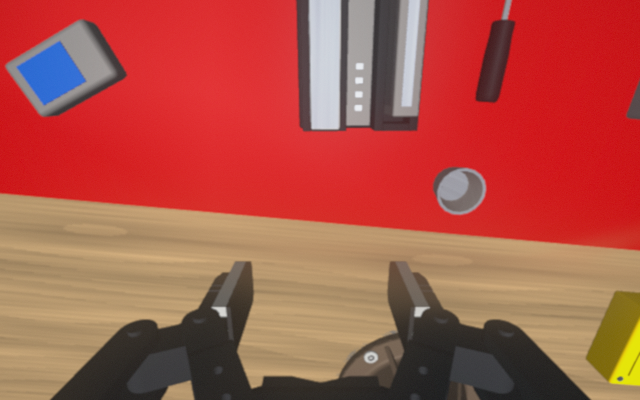

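The wrist view shows the tall drive from pixel (325,128) upward, left of the sled at (405,110). Its centre works out at (0.500, 0.193) with yaw 5.5°, which agrees with the fixed cameras.

Call:
play_rows(
  targets=[
    [0.5,0.6,0.13,0,0],
    [0.5,0.9,0,0.3,0],
    [0.5,0.9,0,0.6,0],
    [0.5,0.5,0,0.8,0],
    [0.5,0.22,0,0.8,0],
    [0.5,0,0,0.5,0],
    [0.5,0,0,0,0],
    [0.5,0,0,0,0],
    [0.5,0,0,0,0],
  ],
)

```text
clock: 7.43
position: [0.4997, 0.1935, 0.1848]
tcp_rot: [-180.0, -0.1, 5.5]
wrist_force: [-0.0, -0.8, 0.5]
gripper_width: 0.0642
grasp_force: 0.0
```

```bash
python3 c.py w4
```

```text
7.4333 [0.49972161 0.19351908 0.18483506] [-1.79999266e+02 -6.01241499e-02  5.47353761e+00] [-0.02027101 -0.7699803   0.47102163] [[-0.    -0.947 -0.322  0.082]
 [ 1.    -0.     0.     0.001]
 [-0.    -0.322  0.947 -0.121]
 [ 0.     0.     0.     1.   ]]
iso none
grip none
drive 9152 [499.7 193.3] [146.4  26.6] 5.8 med [0.512 0.194 0.117] 0.12
sled 5611 [502.8 113. ] [119.9  27.1] 5.7 med [0.515 0.115 0.085] 0.088
```

View pics/w4.png

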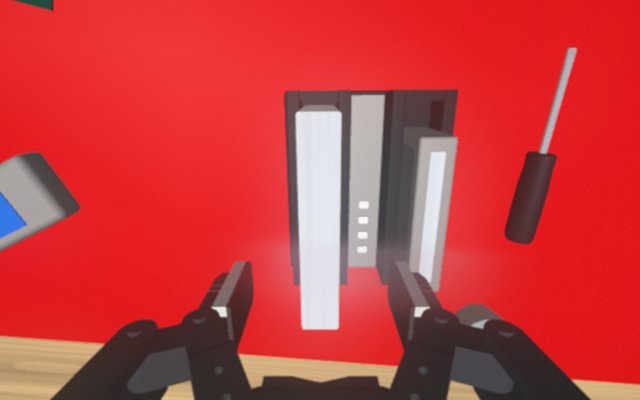

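The view shows the drive centred between the open jaws, column 318 between the pads at 235 and 405. The fit gives (0.4997, 0.1933) and 146 x 26.6 mm, so I'll go down and grip.

Call:
play_rows(
  grip_force=90,
  targets=[
    [0.5,0,0,0.5,0],
    [0.5,0,0,0.6,0],
    [0.5,0,0,0.6,0],
    [0.5,0,0,0.5,0],
    [0.5,0,0,0.2,0],
    [0.5,0,0,0,0],
    [0.5,0,0,0,0],
    [-1,0,0,0,0],
    [-1,0,0,0,0],
    [-1,0,0,0,0],
    [-1,0,0,0,0],
    [-1,0,0,0,0],
    [-1,0,0,0,0],
    [-1,0,0,0,0],
    [-1,0,0,0,0],
    [-1,0,0,0,0],
  ],
)

```text
clock: 8.82
position: [0.5001, 0.1943, 0.089]
tcp_rot: [-180.0, -0.1, 5.5]
wrist_force: [-1.4, 0.2, 8.2]
gripper_width: 0.0251
grasp_force: 89.3
```

Call:
play_rows(
  targets=[
    [-1,0,0,-0.1,0],
    [-1,0,0,-0.15,0],
    [-1,0,0,-0.2,0],
    [-1,0,0,-0.25,0],
    [-1,0,0,-0.3,0],
    [-1,0,0,-0.3,0],
    [-1,0,0,-0.3,0],
    [-1,0,0,-0.3,0],
    [-1,0,0,-0.3,0],
    [-1,0,0,-0.3,0],
    [-1,0,0,-0.3,0],
    [-1,0,0,-0.3,0],
    [-1,0,0,-0.3,0],
    [-1,0,0,-0.2,0],
    [-1,0,0,-0.1,0],
    [-1,0,0,0,0],
    [-1,0,0,0,0],
    [-1,0,0,0,0],
    [-1,0,0,0,0],
    [-1,0,0,0,0],
  ],
)

```text
clock: 10.48
position: [0.4991, 0.1938, 0.2351]
tcp_rot: [180.0, 0.1, 5.5]
wrist_force: [0.8, -0.2, -4.9]
gripper_width: 0.0246
grasp_force: 88.5
```

```bash
python3 - <<'E'
from h import *
s=read_state();print(s['position'],s['tcp_rot'],s['wrist_force'],s['wrist_torque'],s['gripper_width'])
p=snapshot('scene');save(p,'s2');w=cloud(p)
b=cut_out('drive_center',p)
for d in b:print(d['score'],d['rect'])
def box(*a):return (w[...,0]>a[0])&(w[...,0]<a[1])&(w[...,1]>a[2])&(w[...,1]<a[3])&(w[...,2]>a[4])&(w[...,2]<a[5])
m=box(.40,.60,.13,.24,.13,.30);
# lower edge of drive, by x bin
for x in np.arange(.43,.57,.015):
    q=w[m&(abs(w[...,0]-x)<.0075)]
    if len(q):print(round(x,3),len(q),q[:,2].min().round(3),q[:,2].max().round(3))
q=w[box(.42,.63,-.31,-.14,.09,.14)];print('grip',np.median(q,0),'sled',np.median(w[box(.40,.6,.06,.15,.075,.095)],0))
cv2.imwrite('pics/s2c.png',cv2.resize(p['image'][120:320,200:440,::-1],(720,600)))
E
```

```text
[0.49912384 0.19383181 0.23507623] [1.79982450e+02 5.77742928e-02 5.53212843e+00] [ 0.75611205 -0.15904871 -4.8865545 ] [-0.01651945  0.0439666   0.0102343 ] 0.024639945615375667
0.23 [314.6, 196.8, 346.0, 230.6]
0.43 96 0.163 0.267
0.445 114 0.161 0.27
0.46 64 0.164 0.269
0.475 58 0.165 0.227
0.49 93 0.163 0.295
0.505 282 0.159 0.3
0.52 186 0.16 0.299
0.535 146 0.162 0.268
0.55 143 0.163 0.266
0.565 239 0.161 0.268
grip [ 0.55949307 -0.23389716  0.11822463] sled [0.50575546 0.10869411 0.08478208]
```

View pics/s2c.png

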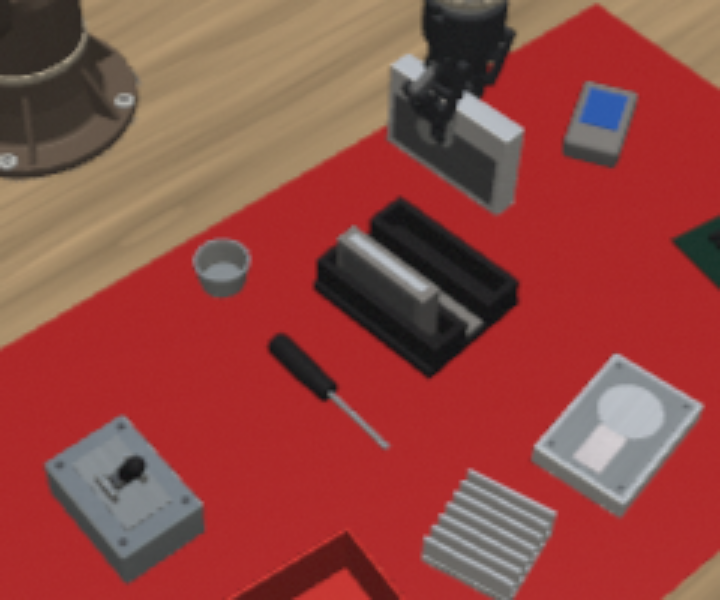

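The crop shows the drive held level over the dock at (455,135), with its lower edge at 0.162 m all along, about 11.5 cm above the dock. The sled is seated at (390,280), the toggle leans to the far side at (130,468), and the bystanders are where they were.

```bash
python3 -c "
from plant import *
print(hand_in())"
```

```text
the job is handed in; nothing more can be done
None
```

The grey isolator was switched off first; the full-size drive was then lifted out and the job handed in with it still gripped, level, about 11.5 cm above the dock (the hand-in returned no verdict).

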